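# Pack a mineral mount into its spring-catch cradle

## Task

First lift the wooden cover off the cradle by its handle, lay it flat in the empty drawer and let go. Then take the specimen mount with the narrow tongue off its sloping rest and seat it flat in the cradle's pocket, tongue towards the steel spring catch, pressing it fully home until the catch has snapped closed over the tongue. Leave the other mount, the glass jar and the grey lump of ore where they are.

Things in the scene. Friction and masses are not known exactly. Their poses are not given: they have to be found in the camera images.
- tongued_mount: Wooden block with pale crystals glued on top: 90 x 58 mm, 30 mm thick (x -50 to 40 mm), with a tongue at its +x end 30 mm wide and 16 mm thick (x 40 to 75 mm, flush below), about 0.35 kg. Origin: underside, mid-width; z out of the crystal face. Crystals within x -48 to 18, y +-25, up to 42 mm above the top. Starts on a sloping rest, tilted 30 degrees, tongue up. Grip across the 58 mm near x = 0.
- press_spot (a point): Bare spot on the mount's top face between the crystals and the tongue, 32 mm from its origin along x and 30 mm up: a good place to press down.
- plain_mount: The other mount, to be left alone: a plain 120 x 58 x 30 mm wooden block with no tongue, with a squat reddish stone, on the other sloping rest. Origin on its underside, block x from -50 to 70 mm.
- rest_a: Sloping rest, fixed, grey painted metal: a 120 mm long, 42 mm wide plate rising 30 degrees towards the rest's +x, with an 8 mm lip at its low end. It carries the tongued mount, whose underside origin is 56 mm above the rest's origin (on the table).
- rest_b: Sloping rest like the other one, fixed; it carries the plain mount.
- cradle: Fixed wooden cradle, board 190 x 112 x 12 mm (x -83 to 107); blocks 24 mm above it (12 mm beside the tongue's end) outline a pocket of the tongued mount's shape, 2 mm clear (x -52 to 42 by 62 mm wide, then a slot 34 mm wide, x 42 to 77). No side walls for x -26 to 26 mm: fingers pass down to the board. Origin on the table under the pocket's; x points to the catch.
- pocket (a point): Floor of the pocket, 12 mm above the table; axes as the cradle's. The tongued mount is home when its origin and axes coincide with these (clearance aside).
- catch (a joint): Spring catch at the end of the tongue slot, rad: 0 = closed, grows to 0.45 as it is pushed away from the pocket. The tongue pushes back its sloping upper face when the mount is pressed down (about 10 N), and its nose snaps over the tongue when that is home. Steel, 24 mm wide, top 43 mm above the table.
- catch_nose (a point): Tip of the catch's nose at its edge, 32 mm above the table when closed, 71.5 mm from the pocket's origin along x.
- cover: Plywood cover lying on the cradle's blocks (underside 36 mm above the table), 124 x 76 x 10 mm (x -60 to 64), 0.2 kg, with a dark wooden handle bar at the origin, 62 mm along x, 18 mm wide, its top 42 mm above the underside. Origin: underside at mid-width under the handle; x along the length.
- drawer: Empty open wooden drawer, fixed, 140 x 240 x 45 mm outside, walls and floor 6 mm; long side along its y. Origin: centre of the underside.
- drawer_in (a point): Centre of the drawer's inner floor, 6 mm above the table; axes as the drawer's. The cover fits with its length along the drawer's y.
- jar: Bystander: glass jar, 64 mm wide, 85 mm tall; origin at the middle of its foot.
- ore_lump: Bystander: grey lump of ore, about 90 x 70 x 40 mm; origin at the middle of its underside.
Mind the look-alikes: they are no part of the job. Leave any green or red look-alike of the tongued_mount alone.

How it is judged:
On the way, in this order (a step that is already met when the one before it is completed fails the run):
1. the cover lies flat in the drawer, released (x of cover in the frame of drawer_in between -0.035 and 0.035 m and y of cover in the frame of drawer_in between -0.065 and 0.065 m and z of cover in the frame of drawer_in below 0.006 m and angle between cover's own z axis and vertical below 0.06 rad and contact force between cover and the fingers below 0.2 N), for 0.2 s.
2. the tongued mount has been lifted off its rest (distance between tongued_mount and rest_a above 0.13 m and contact force between tongued_mount and rest_a below 0.1 N), for 0.1 s.
At the end, for the whole second after the job is handed in: Cover flat in the drawer: within 35 mm across, 65 mm along of its centre, 6 mm of its floor, tilt under 3.4 deg. Tongued mount home: origin within 5 mm sideways and 3 mm up of the pocket's, tilt under 2 deg, square within 4 deg, tongue to the catch, catch under 0.06 rad. Both released, at rest (all of step 1 and horizontal distance between tongued_mount and pocket below 0.005 m and z of tongued_mount in the frame of pocket below 0.003 m and angle between tongued_mount's own z axis and vertical below 0.035 rad and angle between the x axis of tongued_mount and the x axis of cradle, either way round below 0.07 rad and x of press_spot in the frame of pocket above 0.02 m and value of joint catch below 0.06 rad and linear speed of each of tongued_mount, cover below 0.02 m/s); the robot touches nothing.
It fails at once if the other mount is disturbed (moved more than 30 mm) (distance of plain_mount from where it was at the start of the episode above 0.03 m).
It fails at once if the jar is disturbed (moved more than 40 mm) (distance of jar from where it was at the start of the episode above 0.04 m).
It fails at once if the ore lump is disturbed (moved more than 40 mm) (distance of ore_lump from where it was at the start of the episode above 0.04 m).
It also fails if it takes over 64 s, if anything falls off the work surface, if the arm or the gripper's body presses on something with over 40 N, if the wrist force passes 120 N, or if a joint passes its speed limit or range.

## Robot

A 7-joint arm with a two-finger parallel gripper is mounted at the origin on the work surface. World frame = base frame: x ahead of the robot, y to its left, z up, the work surface at z = 0. Lengths are in m, angles in rad, forces in N, time in s.
With the tool pointing down it reaches from about 0.4 to 0.75 m from the base axis. Payload 19.5 kg.
Tool frame: the origin (TCP) lies at the very end of the fingers, on their centre line; the grasp point (between the pads) lies robot.grasp_offset behind it (robot.grasp_offset is the distance from the TCP to the grasp point, in m); z points along the fingers, y is the line along which they close (so a half turn about z gives the same grasp; the last joint's range is limited). The gripper opens to 85 mm and grips with 20 to 120 N. Pads are 22 mm wide; open, the fingers measure 114 mm over their backs; the gripper's body (76 mm by 85 mm) begins 54 mm behind the grasp point. The pads swing forward as they close: fully open they stand 13 mm farther back than shut.
Start: joints at [-1.162, 0.707, -0.028, 1.485, 0.022, 0.951, -0.075], TCP at [0.251, 0.518, 0.231] pointing down, gripper open.
Joint ranges: [-2.71, 2.71], [-0.32, 2.16], [-1.57, 1.52], [0, 2.45], [-1.46, 4.6], [0, 2.02], [-2.83, 2.83]. Speed limits (rad/s): [1.89, 1.89, 2.57, 2.57, 3.01, 3.01, 3.01].

## Interface

Orientations are given as a unit quaternion [w, x, y, z].
In Python, from bench import robot gives the robot as it stands.
- The arm moves only by the tool drive_tool, never from a script. Its argument "steps" is one flat list of numbers, 7 for each row, row after row: the turn, a rotation vector about the tool's x, y, z as a fraction of full scale, then the shift along the tool's x, y, z as a fraction of full scale, then the opening, from 0 (shut) to 1 (fully open). A call has 1 to 20 rows; each row shifts and turns the commanded pose from where the row before left it, along the tool's axes as they then stand; what a row does not reach is not made up. Full scale, the value 1, is 0.6 m for a shift and 180 degrees for a turn. A row lasts 1/8 s, in which the tool goes at most 62.5 mm and 10.7 degrees, less where a joint would pass 70% of its speed; a pose out of reach is approached as far as the arm can. A call with a number of a shift or a turn outside -1 to 1 is refused whole. A call with a gripper value outside its range is refused whole. The fingers move at their own pace and stop on an object; "newtons" is the grip in N (left out, the last holds). Time passes only in rows, so rows that do not move let the fingers close. It gives the time, the measured TCP pose, the force, the opening and the grip force at its end, in the units of the state.
- robot.observe(): the state, without advancing time (a new reading comes with each control period).
- robot.read_camera(name): name is "side" or "top"; returns a dict with "image" (400x640x3 uint8, red, green, blue), "z_map" (400x640 float32, m along the optical axis (not along the pixel's ray), 0 where there is no reading), "fov_y" (degrees; the focal length in pixels is half the picture's height over the tangent of half this angle, whatever the lens; pixels are square), "cx", "cy" (the principal point, pixels), "xyz" and "attitude" of the camera in the world. Camera axes: x right, y down, z forward; pixel columns grow to the right and rows downward; lengths in m; the calibration is good to about 2 mm. A picture is of the moment at which its call begins.
- robot.finish_job(): hands the job in; it is judged then, once.
Trained networks look in a picture, given as the dict that the camera call returned (one of the last four; its "shot" number tells which), for a name from the list of things; names that differ only in an ending like _2 or _b are one class to them, and where a whole thing is asked for, a point or a joint stands for the part that bears it (a point fixed in the world has none). Each returns a list of dicts, best first, with "conf" (0 to 1); they miss things now and then, are a little off and sometimes report something else, mostly with a low value. They report only what shows in the picture. A call takes as long as a camera call. They do not tell look-alikes from the thing itself.
- robot.recognise(picture, thing): "rect" ([left, top, width, height] in pixels, round what is visible of it).
- robot.trace(picture, thing): "mask" (400x640 bool, what is visible of it) and "rect" ([left, top, width, height] in pixels, round what is visible of it).
- robot.place_of(picture, thing): "centre" ([column, row] in pixels: a listed point, or the origin of a listed thing).
The state is a dict: "time_s": time; "joints": joint angles; "joint_velocities": joint speeds; "effort": joint torques, N m; "position": TCP position; "eef_rot": TCP orientation; "contact_force": force on the tool from outside, world axes, zero at the start; "torque": the same for the moment, N m; "width": finger opening in m; "finger_force": force on a finger pad.
Only numpy, scipy, OpenCV 4.12 (cv2) and the standard library are available. Lean on these libraries where they do the work, as an engineer would, in place of code of your own. Each camera call takes 0.05 s, during which the arm holds its last target. There are 200 camera calls.

## Working session

There is one attempt and no reset: what is moved stays moved. The work goes in short steps, Python scripts to look and compute and a tool call to move; the robot and the scene stay as the last step left them, time stands still between calls to the robot, and variables do not carry over. Pictures are saved under pics/ and viewed, at most 10 in all, crops included, and the job is handed in when it is done.

Besides the shell and the picture viewer there is one more tool, called after "Request:" as name(argument=value, ...) on one line, values as JSON. drive_tool: Moves the arm, as the interface text tells. Its arguments: {"type":"object","properties":{"steps":{"type":"array","items":{"type":"number"}},"newtons":{"type":"number"}},"required":["steps"]}

```bash
mkdir -p pics
cat > h.py <<'E'
import numpy as np, cv2
from scipy.spatial.transform import Rotation as R
from bench import robot
def rot(q): return R.from_quat([q[1],q[2],q[3],q[0]])
def cam(n): return robot.read_camera(n)
def cloud(p):
    h,w=p["z_map"].shape; f=h/2/np.tan(np.radians(p["fov_y"])/2)
    u,v=np.meshgrid(np.arange(w),np.arange(h)); z=p["z_map"]
    c=np.stack([(u-p["cx"])/f*z,(v-p["cy"])/f*z,z],-1)
    a=np.array(p["attitude"],float)
    M=rot(a).as_matrix() if a.size==4 else a.reshape(3,3)
    return c@M.T+np.array(p["xyz"])
def save(p,name,crop=None,s=1):
    im=p["image"][...,::-1]
    if crop: l,t,w,h=crop; im=im[t:t+h,l:l+w]
    cv2.imwrite("pics/"+name,cv2.resize(np.ascontiguousarray(im),None,fx=s,fy=s,interpolation=cv2.INTER_CUBIC))
E
python3 - <<'E'
from h import *
np.set_printoptions(precision=3,suppress=True)
print(robot.observe(),robot.grasp_offset)
for n in ("top","side"):
    p=cam(n); save(p,n+"0.png"); C=cloud(p)
    print(n,p["xyz"],p["attitude"],p["fov_y"])
    for t in "tongued_mount plain_mount rest_a rest_b cradle pocket press_spot catch_nose cover drawer drawer_in jar ore_lump".split():
        for d in robot.place_of(p,t)[:3]:
            c=d["centre"]; print(t,round(d["conf"],2),np.round(c),C[min(399,int(c[1])),min(639,int(c[0]))])
    np.savez(n+"0.npz",C=C,im=p["image"])
E
```

```text
{'time_s': 0.0, 'joints': array([-1.162,  0.707, -0.028,  1.485,  0.022,  0.951, -0.075]), 'joint_velocities': array([ 0.001,  0.001,  0.001,  0.   ,  0.002, -0.001,  0.002]), 'effort': array([ -0.001, -88.323,   1.234, -23.617,   0.017,   0.007,   0.   ]), 'position': array([0.25 , 0.517, 0.231]), 'eef_rot': array([-0.   ,  0.223,  0.975, -0.001]), 'contact_force': array([ 0.472, -0.431,  1.501]), 'torque': array([-0.019,  0.031, -0.054]), 'finger_force': 0.0, 'width': 0.0855579368908936} 0.0187
top [ 0.308 -0.072  1.122] [ 0.067 -0.694  0.714 -0.057] 53.819778745573444
tongued_mount 0.92 [475. 296.] [ 0.243 -0.453  0.055]
tongued_mount 0.6 [369. 220.] [ 0.457 -0.191  0.018]
tongued_mount 0.34 [183. 220.] [0.462 0.312 0.092]
plain_mount 0.62 [177. 217.] [0.47  0.327 0.094]
rest_a 0.8 [185. 222.] [0.46  0.312 0.067]
rest_a 0.75 [423. 205.] [ 0.485 -0.327  0.096]
rest_b 0.8 [185. 222.] [0.46  0.312 0.067]
rest_b 0.75 [423. 205.] [ 0.485 -0.327  0.096]
cradle 0.98 [294. 217.] [0.465 0.018 0.081]
cradle 0.25 [271. 212.] [0.487 0.082 0.043]
pocket 0.58 [291. 218.] [0.463 0.026 0.079]
poc
[... 1017 characters left out ...]
0.011]
rest_a 0.65 [372. 274.] [ 0.497 -0.349  0.004]
rest_b 0.69 [262. 161.] [0.466 0.334 0.011]
rest_b 0.65 [372. 274.] [ 0.497 -0.349  0.004]
cradle 0.95 [300. 208.] [ 0.443 -0.004  0.042]
pocket 0.69 [299. 203.] [0.45  0.014 0.043]
press_spot 0.83 [369. 257.] [ 0.474 -0.352  0.103]
press_spot 0.56 [337. 251.] [ 0.442 -0.236  0.036]
cover 0.59 [299. 200.] [0.452 0.024 0.048]
drawer 0.85 [344. 186.] [0.659 0.04  0.006]
drawer_in 0.7 [341. 184.] [0.657 0.057 0.004]
drawer_in 0.28 [261. 149.] [0.464 0.32  0.076]
drawer_in 0.21 [301. 197.] [0.458 0.012 0.07 ]
jar 0.57 [322. 146.] [0.704 0.262 0.027]
ore_lump 0.81 [407. 238.] [ 0.678 -0.306  0.021]
ore_lump 0.33 [259. 153.] [0.454 0.319 0.061]
```

View pics/top0.png

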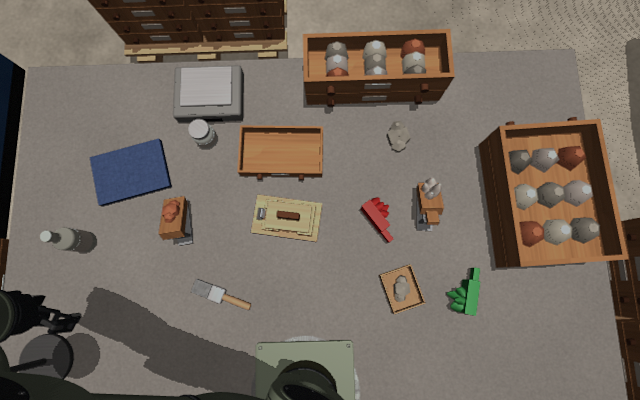

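View pics/side0.png

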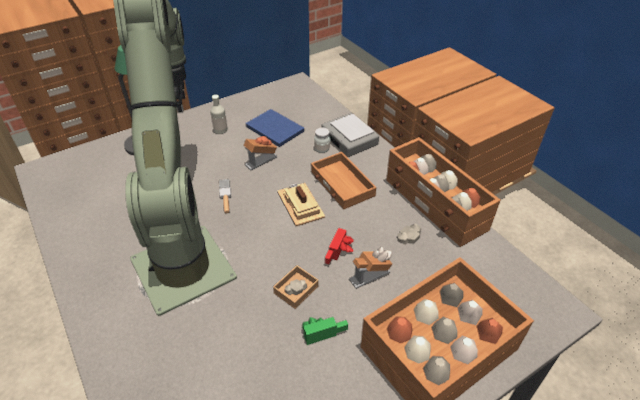

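Top view candidates for the tongued mount are red (377,220), green (468,293), the plain mount with the reddish stone (173,217), and wood with pale crystals (430,203). By description I choose the last one. Next I check it in a crop and measure the geometry.

Run:
```python
from h import *
np.set_printoptions(precision=3,suppress=True)
a=cv2.imread("pics/top0.png")[170:240,395:465]; b=cv2.imread("pics/side0.png")[235:295,340:410]
c=cv2.imread("pics/top0.png")[185:250,240:335]
f=lambda i,s:cv2.resize(i,s,interpolation=cv2.INTER_CUBIC)
cv2.imwrite("pics/crop1.png",np.hstack([f(a,(400,400)),f(b,(400,343))[:343] if 0 else f(b,(400,400))]))
cv2.imwrite("pics/crop2.png",f(c,(760,520)))
d=np.load("top0.npz");C=d["C"]
def rect(m,name):
    P=C[m][:,:2]; r=cv2.minAreaRect((P*1000).astype(np.float32)); print(name,m.sum(),r, np.median(C[m][:,2]))
X,Y,Z=C[...,0],C[...,1],C[...,2]
print("table z",np.median(C[235:245,330:350,2]))
box=lambda x0,x1,y0,y1,z0,z1:(X>x0)&(X<x1)&(Y>y0)&(Y<y1)&(Z>z0)&(Z<z1)
rect(box(.38,.56,-.08,.13,.07,.09),"handle")
rect(box(.38,.56,-.08,.13,.041,.054),"cover top")
rect(box(.38,.56,-.09,.15,.006,.09),"cradle all")
rect(box(.38,.56,.08,.15,.036,.054),"catch")
rect(box(.57,.78,-.12,.22,.036,.055),"drawer rim")
rect(box(.57,.78,-.12,.22,.008,.055),"drawer all")
rect(box(.38,.62,-.42,-.27,.02,.18),"mount all")
m=box(.38,.62,-.42,-.27,.02,.18)
# print grid of heights
ys,xs=np.where(m); print(xs.min(),xs.max(),ys.min(),ys.max())
for v in range(ys.min(),ys.max()+1,2): print(v,' '.join('%4d'%(Z[v,u]*1000) for u in range(xs.min(),xs.max()+1,2)))
```

```text
table z -0.0005883739214173067
handle 157 ((470.3552551269531, 34.017269134521484), (61.049678802490234, 18.682363510131836), 80.94905090332031) 0.07706592257221612
cover top 1039 ((471.72430419921875, 43.524147033691406), (139.3751983642578, 76.15048217773438), 81.59617614746094) 0.045606162814134876
cradle all 2578 ((463.2294006347656, 32.436065673828125), (164.89794921875, 226.39227294921875), 3.5485455989837646) 0.03669724557302956
catch 196 ((476.23065185546875, 97.01937103271484), (77.38326263427734, 32.2343635559082), 0.16981622576713562) 0.04534061821929558
drawer rim 788 ((685.2068481445312, 79.57518005371094), (289.3853454589844, 178.52281188964844), 87.08171844482422) 0.04397470060522113
drawer all 1808 ((678.001220703125, 80.24462127685547), (290.2557678222656, 192.01998901367188), 86.62876892089844) 0.03191446933993547
mount all 987 ((494.4368896484375, -350.9270935058594), (58.78714370727539, 127.91334533691406), 86.52928924560547) 0.09130152809595926
416 443 178 224
178    2    2    0   -2    0    0   -1   85   88    0    0    0    1    1
180    3   -1   -1    1   -5  
[... 971 characters left out ...]
 101  102   95   98   96   98   98
208    0   10   86   98   98  101   96   99  100  101   99   99  101   98
210    3    5   84   93   89   91   90   89   96   91   86   94   94   92
212    3    9   77   82   87   89   88   89   88   92   90   86   86   -4
214    0    8    5   76   79   91   93   93   93   95   94   82   77   -3
216    0    8    9   69   79   92   96  100   98   97   99   77   -3   -2
218   -1   11    5   72   78   87   99  102   99   99  100  100   -3   -2
220    0    7   39   56   82   90  105  107  103  107  102  104    1    0
222    1   10   40   39   86   90  103  101  103  102  105  105    1   -3
224    0    7   10    5    5    7   97   99   95   92   97    0    1   -1
```

View pics/crop1.png

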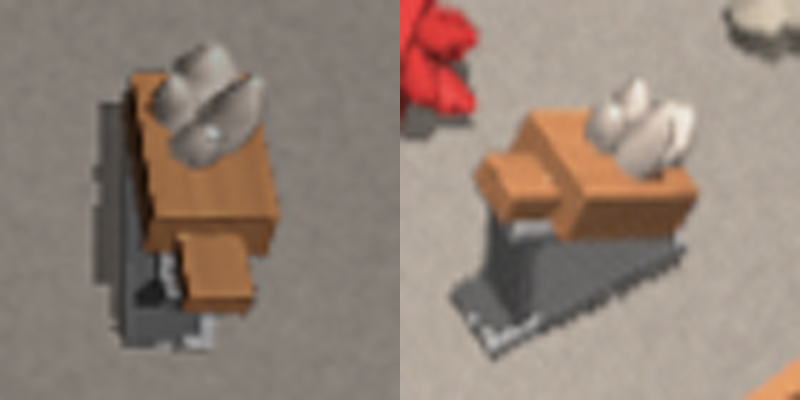

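View pics/crop2.png

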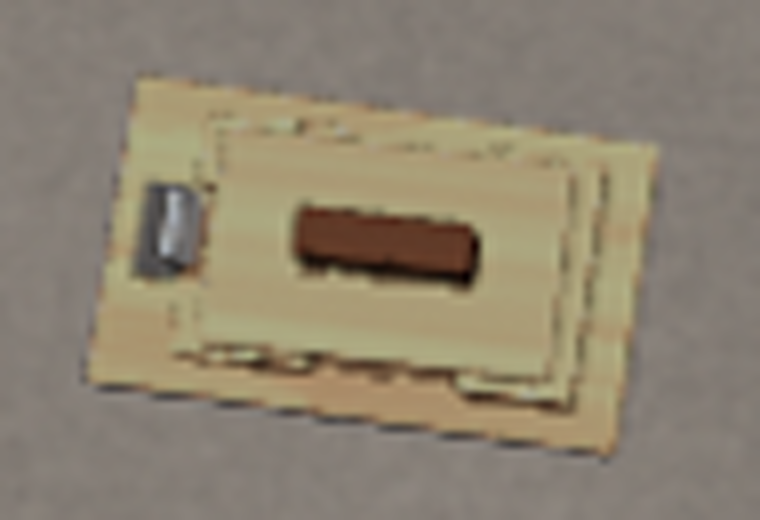

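Crop: wooden mount with pale crystals at (430,203), tongue towards the robot at (430,222). That is the target. The cradle's catch is on the left (262,212), so cradle x points to world +y. Next I fit the poses.

```bash
cat >> h.py <<'E'
from scipy.optimize import least_squares, minimize
def Tm(p,yaw,tilt): # mount axes: yaw then pitch up by tilt (x rises)
    return R.from_euler("ZY",[yaw,-tilt])
def boxsdf(q,lo,hi):
    c=(np.array(lo)+hi)/2; h=(np.array(hi)-lo)/2; d=np.abs(q-c)-h
    return np.linalg.norm(np.maximum(d,0),axis=1)+np.minimum(d.max(1),0)
MB=[([-.05,-.029,0],[.04,.029,.03]),([.04,-.015,0],[.075,.015,.016])]
def fitmount(P,x0,free_tilt=False):
    def res(v):
        q=Tm(None,v[3],v[4]).inv().apply(P-v[:3]); s=np.min([boxsdf(q,*b) for b in MB],0)
        return s
    return least_squares(res,x0,loss="soft_l1",f_scale=.003)
def plan(pos=None,Rt=None):
    s=robot.observe(); Rc=rot(s["eef_rot"]); out={}
    if Rt is not None:
        rv=(Rc.inv()*Rt).as_rotvec(); print("turn deg",np.degrees(rv).round(2),"frac",(rv/np.pi).round(4))
    else: Rt=Rc
    if pos is not None:
        d=np.array(pos)-s["position"]
        print("world mm",(d*1e3).round(1)," tool frac after turn",(Rt.inv().apply(d)/.6).round(4)," before turn",(Rc.inv().apply(d)/.6).round(4))
def down(yaw_y): # tool down with tool y at world yaw
    y=np.array([np.cos(yaw_y),np.sin(yaw_y),0]); z=np.array([0,0,-1.]); x=np.cross(y,z)
    return R.from_matrix(np.stack([x,y,z],1))
def rectfit(Q,L,W,a0): # edges of a LxW rectangle with percentiles, for points Q (n,2)
    best=None
    for a in np.radians(np.arange(a0-8,a0+8.1,.25)):
        e=np.array([[np.cos(a),np.sin(a)],[-np.sin(a),np.cos(a)]]); q=Q@e.T
        lo,hi=np.percentile(q,1.,axis=0),np.percentile(q,99.,axis=0)
        A=np.prod(hi-lo)
        if best is None or A<best[0]: best=(A,np.degrees(a),(lo+hi)/2@e,hi-lo)
    return best
E
python3 - <<'E'
from h import *
np.set_printoptions(precision=4,suppress=True)
D={n:np.load(n+"0.npz") for n in("top","side")}
for n,d in D.items():
    C=d["C"];im=d["im"].astype(int);X,Y,Z=C[...,0],C[...,1],C[...,2]
    box=lambda x0,x1,y0,y1,z0,z1:(X>x0)&(X<x1)&(Y>y0)&(Y<y1)&(Z>z0)&(Z<z1)
    print(n)
    m=box(.56,.78,-.09,.2,.03,.055); print("drawer",rectfit(C[m][:,:2],.24,.14,85))
    m=box(.56,.78,-.09,.2,-.02,.055)&(im[...,0]-im[...,2]>40); print("drawer col",rectfit(C[m][:,:2],.24,.14,85))
    m=box(.36,.58,-.1,.15,.005,.06)&((im[...,0]-im[...,2]>25)); print("cradle",m.sum(),rectfit(C[m][:,:2],.19,.112,81))
    m=box(.40,.54,-.05,.13,.040,.06)&((im[...,0]-im[...,2]>25)); print("cover",m.sum(),rectfit(C[m][:,:2],.124,.076,81))
    m=box(.40,.54,-.05,.13,.068,.09); print("handle",m.sum(),rectfit(C[m][:,:2],.062,.018,81))
    m=box(.4,.54,.08,.15,.03,.055)&(abs(im[...,0]-im[...,2])<20); print("catch",m.sum(),C[m].mean(0))
Ps=[]
for n,d in D.items():
    C=d["C"];im=d["im"].astype(int);X,Y,Z=C[...,0],C[...,1],C[...,2]
    m=(X>.38)&(X<.62)&(Y>-.43)&(Y<-.27)&(Z>.02)&(Z<.18)&(im[...,0]-im[...,2]>35)
    Ps.append(C[m]); r=fitmount(C[m],[.5,-.35,.056,np.pi,.52]); print(n,m.sum(),r.x,np.degrees(r.x[3:]),r.cost)
r=fitmount(np.vstack(Ps),[.5,-.35,.056,np.pi,.52]); print(r.x,np.degrees(r.x[3:]))
E
```

```text
top
drawer (np.float64(0.04829748395704347), np.float64(79.75), array([0.6698, 0.0711]), array([0.2802, 0.1724]))
drawer col (np.float64(0.03339690040286012), np.float64(87.5), array([0.6657, 0.0547]), array([0.2374, 0.1406]))
cradle 2316 (np.float64(0.020360400213553426), np.float64(81.25), array([0.4723, 0.0433]), array([0.1861, 0.1094]))
cover 1051 (np.float64(0.00908093789321523), np.float64(81.0), array([0.4703, 0.0357]), array([0.1219, 0.0745]))
handle 160 (np.float64(0.0010623676010972404), np.float64(82.5), array([0.47  , 0.0341]), array([0.0602, 0.0176]))
catch 38 [0.4829 0.1076 0.0384]
side
drawer (np.float64(0.04776651636442891), np.float64(84.75), array([0.6768, 0.0655]), array([0.2699, 0.1769]))
drawer col (np.float64(0.042106800523434657), np.float64(85.25), array([0.6751, 0.0538]), array([0.2445, 0.1722]))
cradle 1086 (np.float64(0.021289983620752264), np.float64(80.5), array([0.4699, 0.0415]), array([0.1892, 0.1125]))
cover 445 (np.float64(0.00950975195279879), np.float64(81.5), array([0.4674, 0.033 ]), array([0.1278, 0.0744]))
handle 81 (np.float64(0.001218624015890771), np.float64(82.0), array([0.4678, 0.0324]), array([0.0648, 0.0188]))
catch 16 [0.4822 0.1093 0.0407]
top 571 [ 0.4941 -0.3509  0.0557  3.071   0.5186] [175.9536  29.712 ] 0.0006660931868416334
side 485 [ 0.4921 -0.3508  0.0562  3.0818  0.5226] [176.5713  29.9409] 0.0007534609594204408
[ 0.4934 -0.3509  0.056   3.0777  0.5191] [176.3369  29.7422]
```

Run:
```python
from h import *
plan([.470,.034,.15],down(np.radians(-8.7)))
```

```text
turn deg [-0.    0.   72.87] frac [-0.      0.      0.4048]
world mm [ 219.5 -483.5  -81.3]  tool frac after turn [-0.7413  0.4835  0.1354]  before turn [-0.6804 -0.566   0.1355]
```

Request:
drive_tool(steps=[0, 0, 0.0506, 0, 0, 0, 1, 0, 0, 0.0506, 0, 0, 0, 1, 0, 0, 0.0506, 0, 0, 0, 1, 0, 0, 0.0506, 0, 0, 0, 1, 0, 0, 0.0506, 0, 0, 0, 1, 0, 0, 0.0506, 0, 0, 0, 1, 0, 0, 0.0506, 0, 0, 0, 1, 0, 0, 0.0506, 0, 0, 0, 1, 0, 0, 0, -0.0741, 0.0484, 0, 1, 0, 0, 0, -0.0741, 0.0484, 0, 1, 0, 0, 0, -0.0741, 0.0484, 0, 1, 0, 0, 0, -0.0741, 0.0484, 0, 1, 0, 0, 0, -0.0741, 0.0484, 0, 1, 0, 0, 0, -0.0741, 0.0484, 0, 1, 0, 0, 0, -0.0741, 0.0484, 0, 1, 0, 0, 0, -0.0741, 0.0484, 0, 1, 0, 0, 0, -0.0741, 0.0484, 0, 1, 0, 0, 0, -0.0741, 0.0484, 0, 1])

```text
time_s: 3.65
position: [0.471, 0.0325, 0.2314]
eef_rot: [0.0, 0.759, 0.652, 0.0]
contact_force: [1.6, 0.4, 0.1]
width: 0.0852
finger_force: 0.0
```

Request:
drive_tool(steps=[0, 0, 0, 0, 0, 0.07, 0.6, 0, 0, 0, 0, 0, 0.07, 0.6, 0, 0, 0, 0, 0, 0, 0.6, 0, 0, 0, 0, 0, 0, 0.6])

```text
time_s: 4.15
position: [0.4709, 0.0342, 0.1486]
eef_rot: [0.0, 0.759, 0.652, 0.0]
contact_force: [-0.7, 0.1, 0.4]
width: 0.0514
finger_force: 0.0
```

Run:
```python
from h import *
plan([.470,.034,.052],down(np.radians(-8.7))); s=robot.observe(); print(s["joints"],s["width"],s["time_s"],s["position"])
```

```text
turn deg [ 0.07 -0.01  0.01] frac [ 0.0004 -0.0001  0.0001]
world mm [ -0.9  -0.2 -96.6]  tool frac after turn [-0.0005 -0.0014  0.161 ]  before turn [-0.0006 -0.0015  0.161 ]
[-0.24129383  0.7049714   0.17831193  1.95719699 -0.24252952  0.49851017
 -0.04267833] 0.05136277114747541 4.15 [0.47085809 0.03419596 0.14861555]
```

Descend and grip.

Request:
drive_tool(steps=[0, 0, 0, 0, -0.0015, 0.054, 0.6, 0, 0, 0, 0, 0, 0.054, 0.6, 0, 0, 0, 0, 0, 0.053, 0.6, 0, 0, 0, 0, 0, 0, 0.6, 0, 0, 0, 0, 0, 0, 0, 0, 0, 0, 0, 0, 0, 0, 0, 0, 0, 0, 0, 0, 0, 0, 0, 0, 0, 0, 0, 0, 0, 0, 0, 0, 0, 0, 0], newtons=50)

```text
time_s: 5.28
position: [0.4702, 0.0344, 0.0523]
eef_rot: [0.001, 0.759, 0.652, 0.001]
contact_force: [-0.8, -0.1, 16.9]
width: 0.0174
finger_force: 48.9
```

Request:
drive_tool(steps=[0, 0, 0, 0, 0, -0.03, 0, 0, 0, 0, 0, 0, -0.06, 0, 0, 0, 0, 0, 0, -0.07, 0, 0, 0, 0, 0, 0, 0, 0, 0, 0, 0, 0, 0, 0, 0])

```text
time_s: 5.9
position: [0.4694, 0.0344, 0.1467]
eef_rot: [0.0, 0.759, 0.652, 0.0]
contact_force: [-0.6, -0.4, -2.6]
width: 0.0172
finger_force: 50.1
```

Run:
```python
from h import *
print(robot.observe()["position"])
plan([.666,.0545,.148],down(np.radians(-3)))
p=cam("side"); save(p,"lift.png",(240,130,160,110),4)
```

```text
[0.46935551 0.03443751 0.14668781]
turn deg [ 0.01 -0.01 -5.68] frac [ 0.     -0.     -0.0316]
world mm [196.6  20.1   1.3]  tool frac after turn [ 0.0505  0.3255 -0.0022]  before turn [ 0.0825  0.3189 -0.0021]
```

View pics/lift.png

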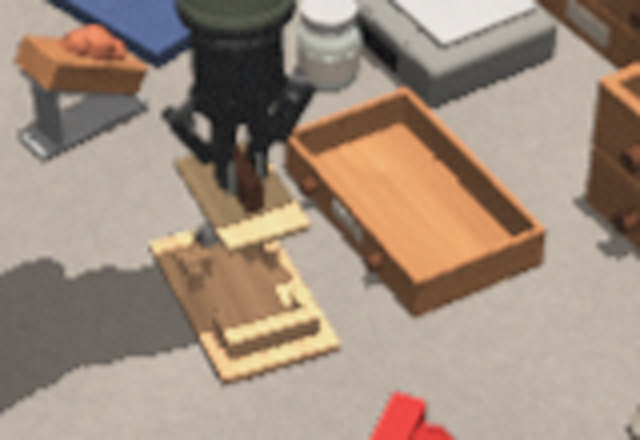

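The picture shows the cover held level above the cradle, with the empty drawer to the right at about (410,200) in the crop. I move over the drawer.

Request:
drive_tool(steps=[0, 0, -0.0316, 0, 0, 0, 0, 0, 0, 0, 0.01, 0.065, 0, 0, 0, 0, 0, 0.01, 0.065, 0, 0, 0, 0, 0, 0.01, 0.065, 0, 0, 0, 0, 0, 0.01, 0.065, 0, 0, 0, 0, 0, 0.01, 0.065, 0, 0, 0, 0, 0, 0, 0, 0, 0, 0, 0, 0, 0, 0, 0, 0])

```text
time_s: 6.95
position: [0.6649, 0.0538, 0.1455]
eef_rot: [-0.001, 0.726, 0.688, -0.001]
contact_force: [-0.1, 0.3, -1.8]
width: 0.0169
finger_force: 50.4
```

Request:
drive_tool(steps=[0, 0, 0, 0, 0, 0.06, 0, 0, 0, 0, 0, 0, 0.06, 0, 0, 0, 0, 0, 0, 0.05, 0, 0, 0, 0, 0, 0, 0.025, 0, 0, 0, 0, 0, 0, 0, 0, 0, 0, 0, 0, 0, 0, 0])

```text
time_s: 7.7
position: [0.6663, 0.054, 0.031]
eef_rot: [0.001, 0.725, 0.688, 0.001]
contact_force: [0.6, 0.2, -2.0]
width: 0.017
finger_force: 50.3
```

Lower 8 mm more, release, and rise.

Request:
drive_tool(steps=[0, 0, 0, 0, 0, 0.007, 0, 0, 0, 0, 0, 0, 0.0075, 0, 0, 0, 0, 0, 0, 0, 0, 0, 0, 0, 0, 0, 0, 0.4, 0, 0, 0, 0, 0, 0, 0.4, 0, 0, 0, 0, 0, 0, 0.4, 0, 0, 0, 0, 0, 0, 0.4, 0, 0, 0, 0, 0, -0.04, 0.4, 0, 0, 0, 0, 0, -0.07, 0.4, 0, 0, 0, 0, 0, -0.08, 0.4, 0, 0, 0, 0, 0, -0.08, 0.4, 0, 0, 0, 0, 0, -0.08, 0.4, 0, 0, 0, 0, 0, 0, 0.4])

```text
time_s: 9.32
position: [0.6669, 0.054, 0.2345]
eef_rot: [0.002, 0.725, 0.688, 0.002]
contact_force: [0.4, 0.3, -0.5]
width: 0.0347
finger_force: 0.0
```

```bash
cat >> h.py <<'E'
def fitcradle(P,x0): pass
E
python3 - <<'E'
from h import *
np.set_printoptions(precision=4,suppress=True)
p=cam("top"); C=cloud(p); np.savez("top1.npz",C=C,im=p["image"]); q=cam("side"); np.savez("side1.npz",C=cloud(q),im=q["image"])
for n,(a,C) in {"t":(p,C),"s":(q,cloud(q))}.items():
    X,Y,Z=C[...,0],C[...,1],C[...,2]
    im=a["image"].astype(int)
    m=(X>.60)&(X<.73)&(Y>-.04)&(Y<.16)&(Z>.008)&(Z<.028)&(im.sum(-1)>0)
    A=np.c_[C[m][:,:2],np.ones(m.sum())]; c=np.linalg.lstsq(A,C[m][:,2],rcond=None)[0]
    h=(X>.60)&(X<.73)&(Y>-.04)&(Y<.16)&(Z>.036)&(Z<.06)
    print(n,m.sum(),"tilt",c[:2],"z",np.median(C[m][:,2]),"handle",h.sum(),np.median(C[h],0))
# crop scene
a=cv2.resize(p["image"][120:260,220:460,::-1],(800,467),interpolation=cv2.INTER_CUBIC); cv2.imwrite("pics/top1.png",a)
# mount pregrasp
M=Tm(0,3.0777,.5212); Rm=M.as_matrix(); Rt=R.from_matrix(np.stack([-Rm[:,0]*-1,-Rm[:,1],-Rm[:,2]],1))
o=np.array([.4934,-.3509,.056]); g=o+Rm@[0,0,.004]; pre=o+Rm@[0,0,.124]
print(Rt.as_matrix(),np.linalg.det(Rt.as_matrix()),"g",g,"pre",pre); plan(pre,Rt)
E
```

```text
t 835 tilt [0.0213 0.0153] z 0.015139830582907132 handle 210 [0.6666 0.0437 0.0453]
s 587 tilt [ 0.0059 -0.0175] z 0.01519693189907989 handle 160 [0.6652 0.0467 0.0451]
[[-0.8655  0.0638 -0.4969]
 [ 0.0554  0.998   0.0318]
 [ 0.4979 -0.     -0.8672]] 1.0000000000000002 g [ 0.4954 -0.351   0.0595] pre [ 0.555  -0.3548  0.1635]
turn deg [ 23.23  23.5  -87.14] frac [ 0.1291  0.1305 -0.4841]
world mm [-110.6 -408.9  -67.2]  tool frac after turn [ 0.0661 -0.6919  0.1671]  before turn [-0.6902 -0.1484  0.1121]
```

View pics/top1.png

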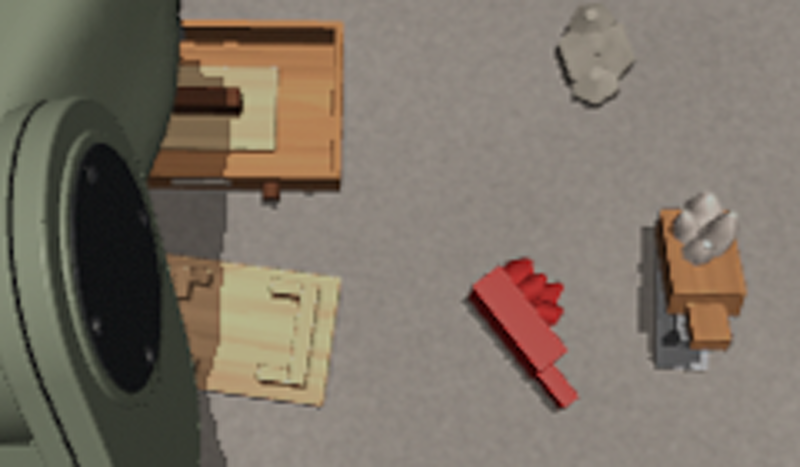

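The picture shows the cover flat in the drawer at crop (225,105), the cradle open with its end blocks at (290,335), and the target mount undisturbed at (700,270).

Request:
drive_tool(steps=[0, 0, 0, -0.0767, -0.0165, 0, 1, 0, 0, 0, -0.0767, -0.0165, 0, 1, 0, 0, 0, -0.0767, -0.0165, 0, 1, 0, 0, 0, -0.0767, -0.0165, 0, 1, 0, 0, 0, -0.0767, -0.0165, 0, 1, 0, 0, 0, -0.0767, -0.0165, 0, 1, 0, 0, 0, -0.0767, -0.0165, 0, 1, 0, 0, 0, -0.0767, -0.0165, 0, 1, 0, 0, 0, -0.0767, -0.0165, 0, 1, 0, 0, 0, 0, 0, 0, 1])

```text
time_s: 10.68
position: [0.5528, -0.3584, 0.2294]
eef_rot: [-0.001, 0.727, 0.687, -0.001]
contact_force: [0.4, 0.6, 0.1]
width: 0.0855
finger_force: 0.0
```

Request:
drive_tool(steps=[0.0129, 0.0131, -0.0484, 0, 0, 0, 1, 0.0129, 0.0131, -0.0484, 0, 0, 0, 1, 0.0129, 0.0131, -0.0484, 0, 0, 0, 1, 0.0129, 0.0131, -0.0484, 0, 0, 0, 1, 0.0129, 0.0131, -0.0484, 0, 0, 0, 1, 0.0129, 0.0131, -0.0484, 0, 0, 0, 1, 0.0129, 0.0131, -0.0484, 0, 0, 0, 1, 0.0129, 0.0131, -0.0484, 0, 0, 0, 1, 0.0129, 0.0131, -0.0484, 0, 0, 0, 1, 0.0129, 0.0131, -0.0484, 0, 0, 0, 1, 0, 0, 0, 0, 0, 0, 1, 0, 0, 0, 0, 0, 0, 1])

```text
time_s: 12.18
position: [0.5419, -0.3484, 0.2249]
eef_rot: [-0.251, 0.036, 0.967, 0.005]
contact_force: [-0.1, -0.1, -1.6]
width: 0.0854
finger_force: 0.0
```

```bash
cat >> h.py <<'E'
def mtool(yaw,tilt):
    m=Tm(0,yaw,tilt).as_matrix(); return R.from_matrix(np.stack([m[:,0],-m[:,1],-m[:,2]],1)),m
E
python3 - <<'E'
from h import *
np.set_printoptions(precision=3,suppress=True)
Rt,m=mtool(3.0777,.5212); o=np.array([.4934,-.3509,.056])
print(robot.observe()["joints"]); plan(o+m@[0,0,.124],Rt)
# crystal height in mount frame
for n in("top1","side1"):
    d=np.load(n+".npz"); q=(d["C"].reshape(-1,3)-o)@m; k=(abs(q[:,1])<.029)&(q[:,0]>-.06)&(q[:,0]<.05)&(q[:,2]>.035)&(q[:,2]<.1); print(np.percentile(q[k],[1,50,99],axis=0))
E
```

```text
[ 0.385  1.233  0.412  0.363 -0.141  2.023  2.081]
turn deg [-0.13  0.75 -0.66] frac [-0.001  0.004 -0.004]
world mm [ 13.1  -6.5 -61.4]  tool frac after turn [-0.07  -0.009  0.078]  before turn [-0.07  -0.008  0.079]
[[-0.042 -0.022  0.036]
 [-0.01  -0.001  0.05 ]
 [ 0.014  0.02   0.069]]
[[-0.04  -0.019  0.036]
 [-0.003  0.009  0.048]
 [ 0.018  0.024  0.067]]
```

Request:
drive_tool(steps=[0, 0, 0, 0, -0.008, 0.05, 1, 0, 0, 0, 0, 0, 0.05, 1, 0, 0, 0, 0, 0, 0.05, 1, 0, 0, 0, 0, 0, 0.05, 1, 0, 0, 0, 0, 0, 0, 1, 0, 0, 0, 0, 0, 0, 1])

```text
time_s: 12.92
position: [0.484, -0.3502, 0.1215]
eef_rot: [-0.251, 0.035, 0.967, 0.005]
contact_force: [-0.3, 0.2, 0.2]
width: 0.0853
finger_force: 0.0
```

Run:
```python
from h import *
np.set_printoptions(precision=3,suppress=True)
Rt,m=mtool(3.0777,.5212); o=np.array([.4934,-.3509,.056])
print(robot.observe()["joints"]); plan(o+m@[0,0,.044],Rt)
```

```text
[ 0.345  1.172  0.408  0.939 -0.121  1.517  2.131]
turn deg [-0.21  0.82 -0.53] frac [-0.001  0.005 -0.003]
world mm [ 31.2  -2.1 -27.4]  tool frac after turn [-0.068 -0.     0.014]  before turn [-0.068  0.001  0.015]
```

Request:
drive_tool(steps=[-0.001, 0.0045, -0.003, -0.034, 0, 0.007, 1, 0, 0, 0, -0.034, 0, 0.007, 1, 0, 0, 0, 0, 0, 0, 1, 0, 0, 0, 0, 0, 0, 1])

```text
time_s: 13.42
position: [0.5145, -0.3524, 0.0941]
eef_rot: [-0.258, 0.03, 0.966, 0.008]
contact_force: [0.1, -1.0, 0.6]
width: 0.0856
finger_force: 0.0
```

Run:
```python
from h import *
Rt,m=mtool(3.0777,.5212); o=np.array([.4934,-.3509,.056])
plan(o+m@[0,0,.004],Rt)
```

```text
turn deg [-0.05 -0.03  0.04] frac [-0.0003 -0.0001  0.0002]
world mm [-19.2   1.4 -34.6]  tool frac after turn [-0.001   0.0003  0.066 ]  before turn [-0.001   0.0003  0.066 ]
```

Request:
drive_tool(steps=[0, 0, 0, 0, 0, 0.03, 1, 0, 0, 0, 0, 0, 0.03, 1, 0, 0, 0, 0, 0, 0.006, 1, 0, 0, 0, 0, 0, 0, 1, 0, 0, 0, 0, 0, 0, 0, 0, 0, 0, 0, 0, 0, 0, 0, 0, 0, 0, 0, 0, 0, 0, 0, 0, 0, 0, 0, 0], newtons=80)

```text
time_s: 14.42
position: [0.4953, -0.351, 0.0596]
eef_rot: [-0.258, 0.03, 0.966, 0.008]
contact_force: [3.3, 0.1, 8.5]
width: 0.0567
finger_force: 86.5
```

Request:
drive_tool(steps=[0, 0, 0, 0, 0, -0.03, 0, 0, 0, 0, 0, 0, -0.04, 0, 0, 0, 0, 0.04, 0, -0.06, 0, 0, 0, 0, 0.04, 0, -0.06, 0, 0, 0, 0, 0, 0, 0, 0, 0, 0, 0, 0, 0, 0, 0])

```text
time_s: 15.18
position: [0.51, -0.3516, 0.1807]
eef_rot: [-0.259, 0.03, 0.965, 0.009]
contact_force: [0.4, -0.0, -3.3]
width: 0.0565
finger_force: 86.9
```

Run:
```python
from h import *
Rt,m=mtool(3.0777,0); plan([.47,.031,.20],Rt); Rt,m=mtool(np.radians(81.2),0); plan(None,Rt); print(robot.observe()["joints"])
```

```text
turn deg [  0.05 -29.98   0.1 ] frac [ 0.0003 -0.1666  0.0005]
world mm [-40.  382.6  19.3]  tool frac after turn [ 0.1072  0.6321 -0.0322]  before turn [0.1078 0.6323 0.026 ]
turn deg [-24.8  -22.75  92.84] frac [-0.1378 -0.1264  0.5158]
[ 0.35966043  1.17875121  0.41394775  0.69394205 -0.11802704  1.76705739
  2.12936943]
```

Request:
drive_tool(steps=[0, -0.0416, 0, 0, 0, 0, 0, 0, -0.0416, 0, 0, 0, 0, 0, 0, -0.0416, 0, 0, 0, 0, 0, 0, -0.0416, 0, 0, 0, 0, 0, 0, 0, 0, 0.0134, 0.079, -0.008, 0, 0, 0, 0, 0.0134, 0.079, -0.008, 0, 0, 0, 0, 0.0134, 0.079, -0.008, 0, 0, 0, 0, 0.0134, 0.079, -0.008, 0, 0, 0, 0, 0.0134, 0.079, -0.008, 0, 0, 0, 0, 0.0134, 0.079, -0.008, 0, 0, 0, 0, 0.0134, 0.079, -0.008, 0, 0, 0, 0, 0.0134, 0.079, -0.008, 0, 0, 0, 0, 0, 0, 0, 0])

```text
time_s: 16.8
position: [0.4688, 0.0341, 0.2193]
eef_rot: [-0.001, 0.029, 1.0, 0.001]
contact_force: [-0.0, -1.4, -4.5]
width: 0.0566
finger_force: 87.0
```

Run:
```python
from h import *
Rt,m=mtool(np.radians(81.2),0); plan([.47,.031,.20],Rt); print(robot.observe()["joints"])
```

```text
turn deg [-5.000e-02 -1.400e-01  9.553e+01] frac [-3.000e-04 -8.000e-04  5.307e-01]
world mm [  1.2  -3.1 -19.3]  tool frac after turn [-0.0048  0.0028  0.0322]  before turn [-0.0024 -0.0051  0.0322]
[-0.36277372  0.60626553  0.3884117   1.87517592 -0.3331893   0.72581519
  1.7291144 ]
```

Request:
drive_tool(steps=[0, 0, 0.0531, 0, 0, 0, 0, 0, 0, 0.0531, 0, 0, 0, 0, 0, 0, 0.0531, 0, 0, 0, 0, 0, 0, 0.0531, 0, 0, 0, 0, 0, 0, 0.0531, 0, 0, 0, 0, 0, 0, 0.0531, 0, 0, 0, 0, 0, 0, 0.0531, 0, 0, 0, 0, 0, 0, 0.0531, 0, 0, 0, 0, 0, 0, 0.0531, 0, 0, 0, 0, 0, 0, 0.0531, 0, 0, 0, 0, 0, 0, 0, -0.08, 0, 0, 0, 0, 0, 0, -0.08, 0, 0, 0, 0, 0, 0, -0.08, 0, 0, 0, 0, 0, 0, -0.08, 0, 0, 0, 0, 0, 0, 0, 0, 0, 0, 0, 0, 0, 0, 0, 0, 0, 0])

```text
invalid input
```

Run:
```python
from h import *
np.set_printoptions(precision=4,suppress=True)
s=robot.observe(); print(s["position"],s["joints"])
Rc=rot(s["eef_rot"]).as_matrix(); yaw=np.arctan2(Rc[1,0],Rc[0,0]); print("tool x yaw",np.degrees(yaw))
Ps=[]; IM=[]
for n in("top","side"):
    p=cam(n); C=cloud(p); np.savez(n+"2.npz",C=C,im=p["image"]); im=p["image"].astype(int); X,Y,Z=C[...,0],C[...,1],C[...,2]
    wood=im[...,0]-im[...,2]>25
    m=(X>.36)&(X<.58)&(Y>-.1)&(Y<.17)&(Z>.005)&(Z<.06)&wood; print(n,"cradle",m.sum(),rectfit(C[m][:,:2],.19,.112,81))
    q=s["position"]; m=(np.hypot(X-q[0],Y-q[1])<.11)&(abs(Z-q[2]-.012)<.03)&(im[...,0]-im[...,2]>35)
    P=C[m]; Ps.append(P); r=fitmount(P,[*(q-[0,0,.004]),yaw,0]); print("mount",m.sum(),r.x-[*q,yaw,0],r.cost)
    for d in robot.place_of(p,"catch_nose")[:1]+robot.place_of(p,"pocket")[:1]: c=d["centre"];print(d["conf"],c,C[int(c[1]),int(c[0])])
    for t,(u,v,w,h) in {"top":(235,165,200,100),"side":(250,150,150,110)}.items():
        if t==n: IM.append(cv2.resize(p["image"][v:v+h,u:u+w,::-1],(600,300) if t=="top" else (410,300),interpolation=cv2.INTER_CUBIC))
r=fitmount(np.vstack(Ps),[*(q-[0,0,.004]),yaw,0]); print("both",r.x,(r.x-[*q,yaw,0]),"yaw",np.degrees(r.x[3]))
cv2.imwrite("pics/v2.png",np.vstack([IM[0],cv2.resize(IM[1],(600,300))]))
```

```text
[0.4688 0.0341 0.2193] [-0.3628  0.6063  0.3884  1.8752 -0.3332  0.7258  1.7291]
tool x yaw 176.73255455625673
top cradle 1026 (np.float64(0.013850104356161878), np.float64(79.25), array([0.4672, 0.013 ]), array([0.1268, 0.1093]))
mount 303 [ 0.0015 -0.0018 -0.0051 -0.0427  0.0131] 0.00028521311560081834
0.56 [289.3, 216.3] [0.4413 0.0128 0.2424]
side cradle 1145 (np.float64(0.021208025403587495), np.float64(80.5), array([0.47  , 0.0415]), array([0.1894, 0.112 ]))
mount 369 [-0.0001 -0.0043 -0.0032 -0.0065  0.0053] 0.0008146717059322891
0.4 [293.1, 186.7] [0.4779 0.1029 0.0421]
0.88 [299.9, 203.4] [0.4652 0.041  0.0126]
both [ 0.4691  0.0301  0.2153  3.0691 -0.    ] [ 0.0003 -0.004  -0.004  -0.0155 -0.    ] yaw 175.84681377222137
```

View pics/v2.png

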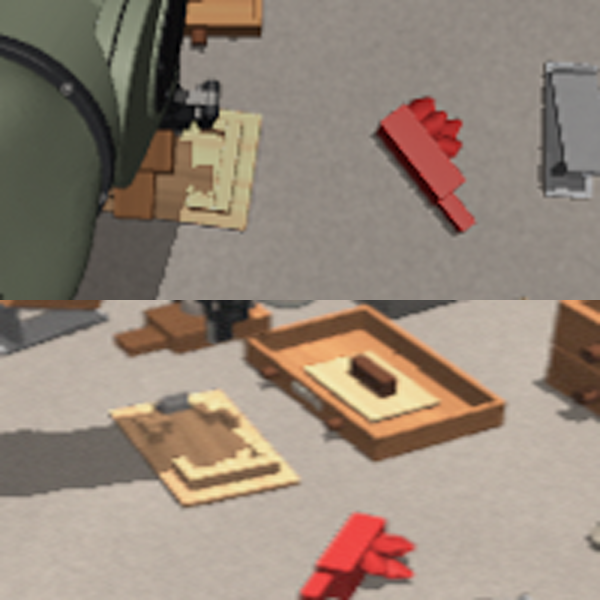

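The move call was refused because I got the row length wrong. The picture shows the mount still in hand, level, and the cradle empty. I resend the move.

Request:
drive_tool(steps=[0, 0, 0.0531, 0, 0, 0, 0, 0, 0, 0.0531, 0, 0, 0, 0, 0, 0, 0.0531, 0, 0, 0, 0, 0, 0, 0.0531, 0, 0, 0, 0, 0, 0, 0.0531, 0, 0, 0, 0, 0, 0, 0.0531, 0, 0, 0, 0, 0, 0, 0.0531, 0, 0, 0, 0, 0, 0, 0.0531, 0, 0, 0, 0, 0, 0, 0.0531, 0, 0, 0, 0, 0, 0, 0.0531, 0, 0, 0, 0, 0, 0, 0, -0.08, 0, 0, 0, 0, 0, 0, -0.08, 0, 0, 0, 0, 0, 0, -0.08, 0, 0, 0, 0, 0, 0, -0.08, 0, 0, 0, 0, 0, 0, 0, 0, 0, 0, 0, 0, 0, 0, 0, 0, 0])

```text
time_s: 19.1
position: [0.4389, -0.159, 0.2198]
eef_rot: [-0.0, 0.762, 0.648, 0.0]
contact_force: [1.3, -0.1, -4.2]
width: 0.0563
finger_force: 87.1
```

```bash
cat > m2.py <<'E'
from h import *
np.set_printoptions(precision=4,suppress=True)
def measure(tag):
    s=robot.observe(); q=s["position"]; print(q,s["joints"])
    Rc=rot(s["eef_rot"]).as_matrix(); yaw=np.arctan2(Rc[1,0],Rc[0,0]); print("tool x yaw",np.degrees(yaw)); Ps=[]
    for n in("top","side"):
        p=cam(n); C=cloud(p); np.savez(n+tag+".npz",C=C,im=p["image"]); im=p["image"].astype(int); X,Y,Z=C[...,0],C[...,1],C[...,2]
        wood=im[...,0]-im[...,2]>25
        m=(X>.36)&(X<.58)&(Y>-.1)&(Y<.17)&(Z>.005)&(Z<.06)&wood; print(n,"cradle",m.sum(),rectfit(C[m][:,:2],.19,.112,81))
        m=(np.hypot(X-q[0],Y-q[1])<.11)&(abs(Z-q[2]-.012)<.03)&(im[...,0]-im[...,2]>35)
        P=C[m]; Ps.append(P); r=fitmount(P,[*(q-[0,0,.004]),yaw,0]); d=r.x-[*q,yaw,0]; d[:3]=Rc.T@d[:3]; print("mount in tool",m.sum(),d,r.cost)
        for d in robot.place_of(p,"catch_nose")[:1]+robot.place_of(p,"pocket")[:1]: c=d["centre"];print(d["conf"],c,C[int(c[1]),int(c[0])])
    r=fitmount(np.vstack(Ps),[*(q-[0,0,.004]),yaw,0]); d=r.x-[*q,yaw,0]; d[:3]=Rc.T@d[:3]; print("both",r.x,d,"yaw",np.degrees(r.x[3]))
E
python3 -c "from m2 import *; measure('3')"
```

```text
[ 0.4389 -0.159   0.2198] [-0.1665  0.7118  0.8425  1.8926 -0.6986  0.8616  0.8778]
tool x yaw 80.80153313416604Traceback (most recent call last):
  File "<string>", line 1, in <module>
    from m2 import *; measure('3')
                      ~~~~~~~^^^^^
  File "m2.py", line 9, in measure
    m=(X>.36)&(X<.58)&(Y>-.1)&(Y<.17)&(Z>.005)&(Z<.06)&wood; print(n,"cradle",m.sum(),rectfit(C[m][:,:2],.19,.112,81))
                                                                                      ~~~~~~~^^^^^^^^^^^^^^^^^^^^^^^^
  File "h.py", line 44, in rectfit
    lo,hi=np.percentile(q,1.,axis=0),np.percentile(q,99.,axis=0)
          ~~~~~~~~~~~~~^^^^^^^^^^^^^
    return _quantile_unchecked(
        a, q, axis, out, overwrite_input, method, keepdims, weights)
    return _ureduce(a,
                    func=_quantile_ureduce_func,
    ...<5 lines>...
                    overwrite_input=overwrite_input,
                    method=method)
    r = func(a, **kwargs)
    result = _quantile(arr,
                       quantiles=q,
    ...<2 lines>...
                       out=out,
                       weights=wgt)
    slices_having_nans = np.isnan(arr[-1, ...])
                                  ~~~^^^^^^^^^
IndexError: index -1 is out of bounds for axis 0 with size 0
```

```bash
sed -i 's/; print(n,"cradle",m.sum(),rectfit/; print(n,"cradle",m.sum(),m.sum()>900 and rectfit/' m2.py
python3 -c "
from m2 import *
measure('3')
d=np.load('side3.npz');C=d['C'];im=d['im'].astype(int)
a=np.radians(80.9);e=np.array([[np.cos(a),np.sin(a)],[-np.sin(a),np.cos(a)]])
q=(C[...,:2]-[.4696,.0306])@e.T*1000; z=C[...,2]*1000
m=(q[...,0]>-95)&(q[...,0]<120)&(abs(q[...,1])<62)&(z<70)&(z>-10)
G={}
for (x,y),h in zip(np.round(q[m]/4).astype(int),z[m]): G.setdefault((x,y),[]).append(h)
print('     '+' '.join('%3d'%(4*y) for y in range(-15,16)))
for x in range(29,-24,-1): print('%4d '%(4*x)+' '.join('%3d'%np.median(G[x,y]) if (x,y) in G else '  .' for y in range(-15,16)))
"
```

```text
[ 0.439  -0.1585  0.2198] [-0.1676  0.7117  0.8425  1.8927 -0.6986  0.8616  0.8777]
tool x yaw 80.85938817574744
top cradle 0 False
mount in tool 11 [ 0.0011 -0.0003  0.0038  0.0223  0.0241] 2.821062268409788e-06
side cradle 1094 (np.float64(0.020700431979567994), np.float64(80.75), array([0.4683, 0.0425]), array([0.1905, 0.1087]))
mount in tool 286 [-0.0001 -0.0022  0.003   0.0167  0.0079] 0.0006981933919783633
0.96 [301.5, 201.4] [0.4764 0.0455 0.0131]
both [ 0.437  -0.1582  0.2167  1.4315  0.009 ] [-0.0001 -0.002   0.0031  0.0203  0.009 ] yaw 82.02011908613984
     -60 -56 -52 -48 -44 -40 -36 -32 -28 -24 -20 -16 -12  -8  -4   0   4   8  12  16  20  24  28  32  36  40  44  48  52  56  60
 116   .   .   .   .   .   .   .   .   .   .   .   .   .   .   .   .   .   .   .   .   .   .   .   .   .   .   .   5   .   0   1
 112   .   .   .   .   8   5   .   .   .   .   .   .   .   .   .   .   .   .   8   .   .   .   .   .   .   .   .   .   .   .   .
 108   .   .   .   .  10   6   8   .   .  12   .   .   .   .   .   .   .   .   .   .   8  10   .  10   9   .   .   .  11   6   .
 104   .   .  
[... 5735 characters left out ...]
 24  12   .   .  22   .  10  15  12   .   8  13   9   .
 -76   2   .  13  15   8   9  14   8   .   .   8  12   .   6  14  12   5  15  14  11  17   8   0  -3  11  -4  12   .  -6  13   .
 -80  -2   .   3   3   8   6   0   6  10   5  -7   5   2  13   5   2  12   .   5  -2   4  10   4   6  10   6   6   6   8   6   7
 -84   .   1  -2   0   6   .  -2   1   .   .  12   .   4   8   5  -1  11   3   9   6   9   .   7  18   5   8   .   3   0   1   0
 -88   0   2   2  -1   0   0  15   .  -1   1   7   0   1  -7   1   .   0   .   0   2   .   2   2   .   3   .   0   5   .  18   1
 -92   4   1   0  -1   0   1   .   .   .   2   0   0   .   0   .   1   .   1   .  -1  -1  -1  -1   4  -1   2   .   2   1   2   0
```

Run:
```python
from h import *
Rt,m=mtool(np.radians(81),0); plan([.4702,.0312,.08],Rt)
```

```text
turn deg [-0.   -0.03 -0.11] frac [-0.     -0.0002 -0.0006]
world mm [  31.1  189.7 -140. ]  tool frac after turn [0.3204 0.0018 0.2333]  before turn [0.3203 0.0012 0.2335]
```

Request:
drive_tool(steps=[0, 0, -0.0006, 0.0801, 0.0004, 0, 0, 0, 0, 0, 0.0801, 0.0004, 0, 0, 0, 0, 0, 0.0801, 0.0004, 0, 0, 0, 0, 0, 0.0801, 0.0004, 0, 0, 0, 0, 0, 0, 0, 0.07, 0, 0, 0, 0, 0, 0, 0.07, 0, 0, 0, 0, 0, 0, 0.07, 0, 0, 0, 0, 0, 0, 0, 0, 0, 0, 0, 0, 0, 0, 0])

```text
time_s: 20.58
position: [0.4708, 0.0307, 0.0955]
eef_rot: [0.0, 0.761, 0.649, 0.001]
contact_force: [0.5, -1.3, -4.0]
width: 0.0563
finger_force: 88.6
```

Run:
```python
from h import *
np.set_printoptions(precision=4,suppress=True)
Rt,m=mtool(np.radians(81),0); plan([.4702,.0312,.044],Rt); s=robot.observe(); q=s["position"]; print(q,s["contact_force"])
p=cam("side"); C=cloud(p); im=p["image"].astype(int); X,Y,Z=C[...,0],C[...,1],C[...,2]
k=(np.hypot(X-q[0],Y-q[1])<.11)&(abs(Z-q[2]-.014)<.025)&(im[...,0]-im[...,2]>55)
r=fitmount(C[k],[*(q-[0,0,.004]),1.414,0]); print(k.sum(),r.x,np.degrees(r.x[3:]))
save(p,"pre.png",(250,150,110,80),6)
```

```text
turn deg [ 0.08 -0.04 -0.05] frac [ 0.0004 -0.0002 -0.0003]
world mm [ -0.6   0.5 -51.5]  tool frac after turn [ 0.0007 -0.0011  0.0858]  before turn [ 0.0006 -0.0013  0.0858]
[0.4708 0.0307 0.0955] [ 0.5194 -1.3183 -3.9571]
130 [ 0.468   0.0306  0.0918  1.4529 -0.0089] [83.246  -0.5076]
```

View pics/pre.png

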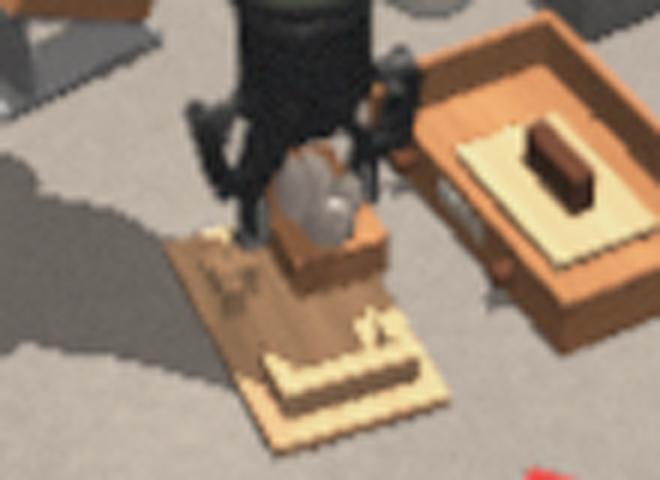

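The picture shows the mount level over the cradle, tongue towards the catch. I descend to just above the walls, then step slowly.

Request:
drive_tool(steps=[0, 0, -0.0003, 0.0006, -0.0012, 0.043, 0, 0, 0, 0, 0, 0, 0.043, 0, 0, 0, 0, 0, 0, 0, 0, 0, 0, 0, 0, 0, 0, 0])

```text
time_s: 21.12
position: [0.4702, 0.0313, 0.0439]
eef_rot: [0.0, 0.76, 0.65, 0.001]
contact_force: [-0.6, -0.4, -3.4]
width: 0.0566
finger_force: 88.6
```

Request:
drive_tool(steps=[0, 0, 0, 0, 0, 0.008, 0, 0, 0, 0, 0, 0, 0.008, 0, 0, 0, 0, 0, 0, 0, 0])

```text
time_s: 21.5
position: [0.4695, 0.0311, 0.0327]
eef_rot: [-0.0, 0.76, 0.649, -0.0]
contact_force: [0.7, -2.4, -3.6]
width: 0.0563
finger_force: 88.8
```

It is in the pocket mouth with no contact. Continue down.

Request:
drive_tool(steps=[0, 0, 0, 0, 0, 0.008, 0, 0, 0, 0, 0, 0, 0.008, 0, 0, 0, 0, 0, 0, 0, 0])

```text
time_s: 21.88
position: [0.4694, 0.0312, 0.0229]
eef_rot: [-0.0, 0.76, 0.649, -0.0]
contact_force: [-0.4, -1.1, -4.4]
width: 0.0567
finger_force: 88.8
```

Request:
drive_tool(steps=[0, 0, 0, 0, 0, 0.006, 0, 0, 0, 0, 0, 0, 0.004, 0, 0, 0, 0, 0, 0, 0, 0])

```text
time_s: 22.25
position: [0.4695, 0.0315, 0.0171]
eef_rot: [-0.0, 0.76, 0.65, 0.0]
contact_force: [-0.0, -0.1, -3.7]
width: 0.0566
finger_force: 88.7
```

Request:
drive_tool(steps=[0, 0, 0, 0, 0, 0.004, 0, 0, 0, 0, 0, 0, 0, 0])

```text
time_s: 22.5
position: [0.4697, 0.0315, 0.0162]
eef_rot: [-0.0, 0.76, 0.649, 0.001]
contact_force: [-5.5, 2.1, 37.2]
width: 0.0565
finger_force: 93.5
```

Request:
drive_tool(steps=[0, 0, 0, 0, 0, 0.004, 0, 0, 0, 0, 0, 0, 0, 0])

```text
time_s: 22.75
position: [0.4699, 0.0315, 0.0155]
eef_rot: [0.0, 0.761, 0.649, 0.002]
contact_force: [-16.5, 5.6, 89.1]
width: 0.0564
finger_force: 102.1
```

Run:
```python
from h import *
np.set_printoptions(precision=4,suppress=True)
s=robot.observe(); print(s["position"],s["contact_force"])
p=cam("side"); C=cloud(p)
a=np.radians(81);e=np.array([[np.cos(a),np.sin(a)],[-np.sin(a),np.cos(a)]])
q=(C[...,:2]-[.468,.0308])@e.T*1000; z=C[...,2]*1000
m=(q[...,0]>30)&(q[...,0]<112)&(abs(q[...,1])<14)&(z<70)
for lo in range(32,112,4):
    k=m&(q[...,0]>=lo)&(q[...,0]<lo+4); print(lo,k.sum(),np.sort(z[k]).round()[::2])
save(p,"seat.png",(265,160,80,60),8)
```

```text
[0.4699 0.0315 0.0155] [-16.4913   5.6299  89.117 ]
32 3 [43. 46.]
36 0 []
40 0 []
44 0 []
48 0 []
52 0 []
56 0 []
60 0 []
64 0 []
68 0 []
72 1 [26.]
76 2 [27.]
80 0 []
84 2 [26.]
88 0 []
92 0 []
96 0 []
100 0 []
104 0 []
108 0 []
```

View pics/seat.png

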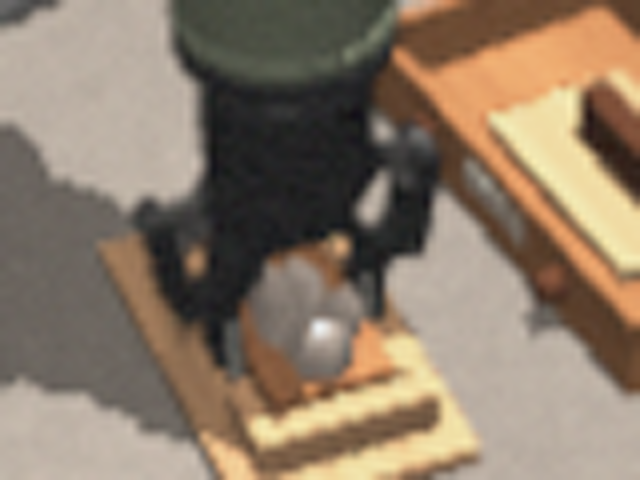

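Picture: the mount is deep in the pocket and level. The force of 89 N at the predicted home height means it has bottomed. I relieve the press, release, back off and inspect.

Request:
drive_tool(steps=[0, 0, 0, 0, 0, -0.005, 0, 0, 0, 0, 0, 0, 0, 1, 0, 0, 0, 0, 0, 0, 1, 0, 0, 0, 0, 0, 0, 1, 0, 0, 0, 0, 0, 0, 1, 0, 0, 0, 0, 0, -0.04, 1, 0, 0, 0, 0, 0, -0.07, 1, 0, 0, 0, 0, 0, -0.07, 1, 0, 0, 0, 0, 0, -0.07, 1, 0, 0, 0, -0.08, 0, 0, 1, 0, 0, 0, -0.08, 0, 0, 1, 0, 0, 0, -0.08, 0, 0, 1, 0, 0, 0, -0.08, 0, 0, 1, 0, 0, 0, 0, 0, 0, 1])

```text
time_s: 24.55
position: [0.4387, -0.1617, 0.1656]
eef_rot: [0.0, 0.762, 0.648, -0.0]
contact_force: [0.3, -0.1, -0.2]
width: 0.0855
finger_force: 0.0
```

```bash
cat > chk.py <<'E'
from h import *
import sys
np.set_printoptions(precision=4,suppress=True)
tag=sys.argv[1]
for n in("side","top"):
    p=cam(n); C=cloud(p); im=p["image"].astype(int); X,Y,Z=C[...,0],C[...,1],C[...,2]
    k=(np.hypot(X-.470,Y-.031)<.1)&(Z<.065)&(Z>.02)&(im[...,0]-im[...,2]>35)&(im[...,2]<95)
    if k.sum()>60:
        r=fitmount(C[k],[.47,.031,.012,1.414,0]); print(n,k.sum(),r.x,np.degrees(r.x[3:]))
        top=k&(Z>.036); q=C[top]; A=np.c_[q[:,:2],np.ones(len(q))]; print("plane",np.linalg.lstsq(A,q[:,2],rcond=None)[0][:2],np.median(q[:,2]))
    st=(np.hypot(X-.483,Y-.113)<.03)&(Z>.028)&(abs(im[...,0]-im[...,2])<22); print("steel",st.sum(),C[st].mean(0),C[st][:,2].max())
    if n=="side": save(p,tag+".png",(270,165,70,50),9)
E
python3 chk.py rel
```

```text
side 142 [0.4583 0.0201 0.0151 1.3986 0.1646] [80.1315  9.4316]
plane [0.0103 0.0544] 0.04192732874050342
steel 29 [0.4809 0.1075 0.0378] 0.04614554686337824chk.py:11: RuntimeWarning: Mean of empty slice.
  st=(np.hypot(X-.483,Y-.113)<.03)&(Z>.028)&(abs(im[...,0]-im[...,2])<22); print("steel",st.sum(),C[st].mean(0),C[st][:,2].max())
  ret = um.true_divide(
Traceback (most recent call last):
  File "chk.py", line 11, in <module>
    st=(np.hypot(X-.483,Y-.113)<.03)&(Z>.028)&(abs(im[...,0]-im[...,2])<22); print("steel",st.sum(),C[st].mean(0),C[st][:,2].max())
                                                                                                                  ~~~~~~~~~~~~~~^^
ValueError: zero-size array to reduction operation maximum which has no identity
```

View pics/rel.png

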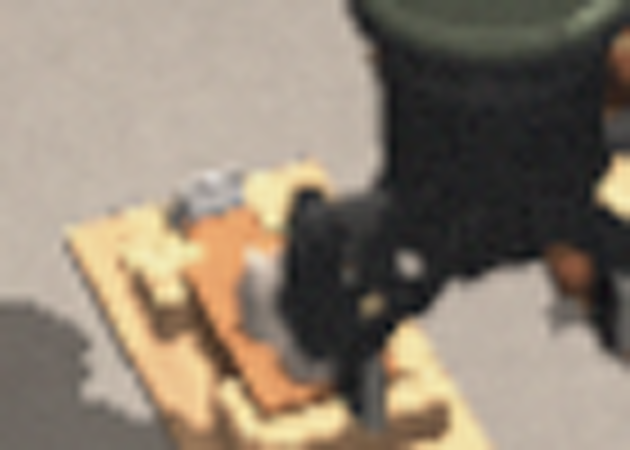

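The picture is partly hidden by the hand. It shows the tongue under the steel catch at about (205,195) and the mount in the pocket. I press on the bare spot with shut fingers to make sure.

Run:
```python
from h import *
Rt,m=mtool(np.radians(81),0); plan([.4752,.063,.165],Rt)
```

```text
turn deg [-0.02 -0.05 -0.04] frac [-0.0001 -0.0003 -0.0002]
world mm [ 35.8 221.4  -0.3]  tool frac after turn [0.3737 0.0012 0.0005]  before turn [0.3737 0.0009 0.0008]
```

Request:
drive_tool(steps=[0, 0, 0, 0.0748, 0, 0, 0, 0, 0, 0, 0.0748, 0, 0, 0, 0, 0, 0, 0.0748, 0, 0, 0, 0, 0, 0, 0.0748, 0.001, 0, 0, 0, 0, 0, 0.0748, 0, 0, 0, 0, 0, 0, 0, 0, 0.06, 0, 0, 0, 0, 0, 0, 0.06, 0, 0, 0, 0, 0, 0, 0.06, 0, 0, 0, 0, 0, 0, 0.01, 0, 0, 0, 0, 0, 0, 0, 0])

```text
time_s: 25.9
position: [0.4753, 0.0636, 0.0521]
eef_rot: [-0.0, 0.76, 0.65, 0.0]
contact_force: [0.2, -0.8, -0.0]
width: 0.0
finger_force: 0.0
```

Request:
drive_tool(steps=[0, 0, 0, 0, 0, 0.006, 0, 0, 0, 0, 0, 0, 0.003, 0, 0, 0, 0, 0, 0, 0, 0])

```text
time_s: 26.28
position: [0.4753, 0.0633, 0.0463]
eef_rot: [-0.0, 0.76, 0.65, 0.0]
contact_force: [0.5, 0.6, -0.7]
width: -0.0001
finger_force: 0.0
```

Request:
drive_tool(steps=[0, 0, 0, 0, 0, 0.004, 0, 0, 0, 0, 0, 0, 0, 0])

```text
time_s: 26.52
position: [0.4752, 0.0632, 0.0436]
eef_rot: [-0.0, 0.76, 0.649, 0.0]
contact_force: [0.4, 0.1, 0.0]
width: 0.0001
finger_force: 0.0
```

Request:
drive_tool(steps=[0, 0, 0, 0, 0, 0.003, 0, 0, 0, 0, 0, 0, 0, 0])

```text
time_s: 26.78
position: [0.4753, 0.0632, 0.0421]
eef_rot: [-0.0, 0.76, 0.649, 0.0]
contact_force: [-0.8, 0.1, 6.8]
width: 0.0004
finger_force: 3.3
```

Request:
drive_tool(steps=[0, 0, 0, 0, 0, 0.0015, 0, 0, 0, 0, 0, 0, 0, 0])

```text
time_s: 27.02
position: [0.4754, 0.0632, 0.0419]
eef_rot: [-0.0, 0.76, 0.649, 0.001]
contact_force: [-5.1, 1.3, 30.0]
width: -0.0001
finger_force: 14.9
```

Request:
drive_tool(steps=[0, 0, 0, 0, 0, -0.02, 0, 0, 0, 0, 0, 0, -0.07, 0, 0, 0, 0, 0, 0, -0.08, 0, 0, 0, 0, 0, 0, -0.08, 0, 0, 0, 0, 0, 0, -0.08, 0, 0, 0, 0, 0.08, 0, 0, 0, 0, 0, 0, 0.08, 0, 0, 0, 0, 0, 0, 0.08, 0, 0, 0, 0, 0, 0, 0.08, 0, 0, 0, 0, 0, 0, 0.08, 0, 0, 0, 0, 0, 0, 0, 0, 0, 0])

```text
time_s: 28.4
position: [0.5122, 0.3031, 0.2384]
eef_rot: [-0.0, 0.759, 0.651, -0.0]
contact_force: [-0.1, -1.4, -0.0]
width: 0.0001
finger_force: 0.0
```

```bash
sed -i 's/C\[st\]\[:,2\].max()/st.any() and C[st][:,2].max()/' chk.py; python3 chk.py fin
python3 - <<'E'
from h import *
np.set_printoptions(precision=4,suppress=True)
for n in("side","top"):
    p=cam(n);C=cloud(p);im=p["image"].astype(int); e=np.array([[.1564,.9877],[-.9877,.1564]])
    for nm,D,I in (("before",np.load(n+"0.npz")["C"],np.load(n+"0.npz")["im"].astype(int)),("now",C,im)):
        q=(D[...,:2]-([.468,.0308] if n=="side" else [.4703,.0308]))@e.T; st=(q[...,0]>.06)&(q[...,0]<.11)&(abs(q[...,1])<.02)&(D[...,2]>.03)&(D[...,2]<.055)&(abs(I[...,0]-I[...,2])<22)
        print(n,nm,st.sum(),np.percentile(q[st][:,0],[10,50,90]) if st.any() else "",np.median(D[st][:,2]) if st.any() else "")
    w=(D[...,2]>.037)&(D[...,2]<.048)&(q[...,0]>.018)&(q[...,0]<.038)&(abs(q[...,1])<.026); t=(D[...,2]>.018)&(D[...,2]<.04)&(q[...,0]>.045)&(q[...,0]<.068)&(abs(q[...,1])<.012)
    print("block top z",w.sum(),np.median(D[w][:,2]),"tongue top z (28 home)",t.sum(),np.median(D[t][:,2]))
s=robot.observe();print(s["time_s"],s["position"])
E
```

```text
side 163 [0.4641 0.0186 0.0164 1.3923 0.1826] [79.7748 10.4648]
plane [-0.0356  0.0072] 0.041540047259948976
steel 30 [0.4799 0.1066 0.0392] 0.0516384175115725
top 610 [ 0.4682  0.0293  0.0122  1.3826 -0.0076] [79.2169 -0.4347]
plane [ 0.0009 -0.003 ] 0.04175329631368263
steel 39 [0.4827 0.1074 0.0386] 0.04557646835424878
side before 18 [0.0756 0.0809 0.0833] 0.03945656170230627
side now 28 [0.0745 0.0781 0.0823] 0.037727260617147707
block top z 33 0.042835371908658715 tongue top z (28 home) 17 0.029571067124736006
top before 38 [0.0743 0.0774 0.0819] 0.039237824739799865
top now 39 [0.0739 0.0771 0.0816] 0.03956693576917947
block top z 132 0.04171739798538332 tongue top z (28 home) 67 0.027617752521072125
28.6 [0.5128 0.2993 0.2394]
```

```bash
python3 -c "
from bench import robot
print(robot.finish_job())"
```

```text
the job is handed in; nothing more can be done
None
```

The job is handed in at about 29 s: the cover lies flat in the drawer, and the tongued mount measures fully home and level in the pocket. The catch measures back at its closed position, and no verdict came back.

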